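# Seat the adapter plate on its locating pins

### The arm

A 6-joint arm with a two-finger parallel gripper is mounted at the origin on the work surface. World frame = base frame: x ahead of the robot, y to its left, z up, the work surface at z = 0. Lengths are in m, angles in rad, forces in N, time in s.
With the tool pointing down it reaches from about 0.3 to 0.775 m from the base axis. Payload 14.6 kg.
Tool frame: the origin (TCP) lies between the finger pads; the fingertips stand 19 mm ahead of it and the grasp point (between the pads) is the TCP; z points along the fingers, y is the direction in which the jaws open and shut (so a half turn about z gives the same grasp; the last joint's range is limited). The gripper opens to 94 mm and grips with 3 to 60 N. Pads are 16 mm wide; open, the fingers measure 119 mm over their backs; the gripper's body (75 mm by 177 mm) begins 78 mm behind the grasp point.
Start: joints at [-1.203, 0.3, 1.521, -0, 1.321, -0.067], TCP at [0.232, -0.499, 0.224] pointing down, gripper open.
Joint ranges: [-3.03, 3.03], [-0.79, 2.21], [0.23, 2.52], [-1.04, 4.18], [0, 3.07], [-2.55, 2.55]. Speed limits (rad/s): [2.22, 2.22, 2.57, 3.14, 3.14, 3.14].

### API

Orientations are given as [roll, pitch, yaw] about the fixed x, y, z axes, in that order (R = Rz(yaw) Ry(pitch) Rx(roll)).
In Python, from station import telemetry, vision, ctrl gives the robot as it stands. The module is installed in compiled form; this text tells all that it offers.
- The arm moves only by the shell command python3 -m creep 'ROWS' [FORCE]. ROWS is JSON, a list of rows, each a list of 3 entries, a list of its own where there are three numbers: the shift along the tool's x, y, z in units of 50 mm (1.0 is 50 mm), then the turn about the tool's z in units of 8 degrees (1.0 is 8 degrees), then the opening, from 0 (shut) to 1 (fully open). In form: [[[tx, ty, tz], twist, gripper], ...]. A call has 1 to 12 rows; each row is the pose to reach, as a shift and turn from the pose commanded when the call began, along the tool's axes at that moment; what a row does not reach only later rows make up. A row lasts 1/10 s, in which the tool goes at most 50 mm and 8.59 degrees, less where a joint would pass 70% of its speed; a pose out of reach is approached as far as the arm can. A call with a gripper value outside its range is refused whole. The fingers move at their own pace and stop on an object; FORCE is the grip in N (left out, the last holds). Time passes only in rows, so rows that repeat a pose let the fingers close. It gives the time, the measured TCP pose, the force and the opening at its end, in the units of the state.
- telemetry.get_obs(): the state, without advancing time (a new reading comes with each control period).
- vision.camera(name): name is "side" or "top" or "wrist"; returns a dict with "img" (384x512x3 uint8, red, green, blue), "depth" (384x512 float32, m along the optical axis (not along the pixel's ray), 0 where there is no reading), "vertical_fov" (degrees; the focal length in pixels is half the picture's height over the tangent of half this angle, whatever the lens; pixels are square), "cx", "cy" (the principal point, pixels), "dist" ([k1, k2, p1, p2, k3] as OpenCV has them; the pictures are not rectified), "extrinsics" (4x4, takes a point from camera to world coordinates); the wrist camera has in their place "hand_eye" (4x4, takes a point from camera to tool coordinates, whose origin is the TCP and whose axes are the flange's). Camera axes: x right, y down, z forward; pixel columns grow to the right and rows downward; lengths in m; the calibration is good to about 2 mm. A picture is of the moment at which its call begins: read the wrist's pose just before it.
- ctrl.hand_in(): hands the job in, once; it reports no verdict.
The state is a dict: "time_s": time; "qpos": joint angles; "joint_vel": joint speeds; "tau": joint torques, N m; "ee_pos": TCP position; "eef_rot": TCP orientation; "force": force on the tool from outside, world axes, zero at the start; "moment": the same for the moment, N m; "grip_width": finger opening in m.
Only numpy, scipy, OpenCV 4.12 (cv2) and the standard library are available. Lean on these libraries where they do the work, as an engineer would, in place of code of your own. Each camera call takes 0.05 s, during which the arm holds its last target.

### The job

The aluminium adapter plate has been left leaning on the two locating pins of the docking base. Without gripping or lifting it, nudge it gently with the fingertips, back towards the rear stop and sideways along it, until both its holes drop over the pins and it lies flat and fully down on the deck; then move clear. Leave the vials, bottle, tube block and marker pen where they are.

Things in the scene. Friction and masses are not known exactly. Their poses are not given: they have to be found in the camera images.
- dock: Fixed dark steel docking base; deck 200 (its x) x 320 (y) mm, top 12 mm above the table. Origin: centre of its underside, on the table; x points away from the robot (yaw up to 0.3 rad), y left, z up. Screw heads near its front edge mean nothing
- stop (a point): middle of the rear stop's face (the face towards the robot), at deck level, at x = +60 mm of the dock: an upright bar along the dock's y, 280 mm long, 10 mm thick, its top 25 mm above the deck. Sliding the plate over deck and pins takes about 2 to 7 N
- plate: Loose aluminium adapter plate 110 (its x) x 150 (y) x 6 mm, 0.2 to 0.36 kg. Origin: centre of its underside; axes like the dock's. At the start it leans on the pin tops, near edge on the deck, far edge up, 8 to 22 mm short of the stop, turned up to 0.1 rad, 18 to 36 mm too far left or right. Seated: origin at x = +4.5, y = 0, z = 12 mm of the dock. 36 tiny grey dots are only printed
- pin_left (a point): foot, at deck level, of the left (+y) of two fixed upright pins, 8 mm diameter with tapered tops, 8 mm high; at x = +20, y = +30 mm of the dock (40 mm in front of the stop). The plate may hide them at the start
- pin_right (a point): foot, at deck level, of the right (-y) pin, the same, at x = +20, y = -30 mm of the dock
- hole_left (a point): centre, at the underside, of the plate's left (+y) through hole, 12 mm diameter, at x = +15.5, y = +30 mm of the plate (39.5 mm from its far edge). With the plate square against the stop, the holes lie on the pins' line within 1 mm: slid along the stop they meet the pins, and the plate drops 8 mm, flat
- hole_right (a point): centre, at the underside, of the plate's right (-y) hole, the same, at x = +15.5, y = -30 mm of the plate
- vial_a: small amber vial with white cap, 23 mm across, 42 mm high, standing on the dock's deck behind the rear stop; origin at its underside. Leave it alone
- vial_b: a second vial like vial_a, also behind the rear stop; origin at its underside. Leave it alone
- reagent_bottle: closed bottle 60 mm across, 130 mm high, standing on the table off the dock's left (+y) end; origin at its underside. Leave it alone
- tube_block: grey block with six tube holes, 80 x 120 x 35 mm, on the table off the dock's right (-y) end; origin at its underside. Leave it alone
- marker: marker pen 130 mm long, lying on the table beyond the dock; origin at its underside. Leave it alone
Not all that is in view belongs to the job. Of the things that look like the plate, the largest one is meant.

How it is judged:
At the end, for the whole second after the job is handed in: Both holes of the plate are within 3.5 mm of their pins (seen from above), the plate is level to 0.025 rad, its underside is within 1.5 mm of the deck, and it is at rest (horizontal distance between hole_left and pin_left below 0.0035 m and horizontal distance between hole_right and pin_right below 0.0035 m and angle between plate's own z axis and vertical below 0.025 rad and z of plate in the frame of dock below 0.0135 m and linear speed of plate below 0.01 m/s); the robot touches nothing.
It fails at once if the plate is lifted: its middle rises more than 18 mm above the deck (z of plate in the frame of dock above 0.03 m).
It fails at once if the plate is tipped up by more than 0.35 rad (angle between plate's own z axis and vertical above 0.35 rad).
It fails at once if the plate is shoved or pressed with more than 50 N (contact force between the fingers and plate above 50 N).
It fails at once if a bystander (vial, bottle, tube block or marker) is moved more than 25 mm (distance of any of vial_a, vial_b, reagent_bottle, tube_block, marker from where it was at the start of the episode above 0.025 m).
It fails at once if a vial, the bottle or the tube block is tipped over (angle between any of vial_a, vial_b, reagent_bottle, tube_block's own z axis and vertical above 0.5 rad).
It also fails if it takes over 48 s, if anything falls off the work surface, if the arm or the gripper's body presses on something with over 40 N, if the wrist force passes 120 N, or if a joint passes its speed limit or range.

## Working session

There is one attempt and no reset: what is moved stays moved. The work goes in short steps, Python scripts to look and compute and a shell command to move; the robot and the scene stay as the last step left them, time stands still between calls to the robot, and variables do not carry over. Pictures are saved under pics/ and viewed, and the job is handed in when it is done.

```bash
mkdir -p pics; ls
cat > h.py <<'E'
import numpy as np,cv2
from station import telemetry,vision,ctrl
def K(c):
    h=c["img"].shape[0]; f=h/2/np.tan(np.radians(c["vertical_fov"])/2)
    return np.array([[f,0,c["cx"]],[0,f,c["cy"]],[0,0,1.]])
def Rpy(r):
    a,b,c=r; cx,sx,cy,sy,cz,sz=np.cos(a),np.sin(a),np.cos(b),np.sin(b),np.cos(c),np.sin(c)
    return np.array([[cz,-sz,0],[sz,cz,0],[0,0,1]])@np.array([[cy,0,sy],[0,1,0],[-sy,0,cy]])@np.array([[1,0,0],[0,cx,-sx],[0,sx,cx]])
def grab(n):
    o=telemetry.get_obs(); c=vision.camera(n)
    if n=="wrist":
        T=np.eye(4);T[:3,:3]=Rpy(o["eef_rot"]);T[:3,3]=o["ee_pos"]; c["extrinsics"]=T@np.array(c["hand_eye"])
    c["extrinsics"]=np.array(c["extrinsics"]); return c
def onplane(c,px,z):
    u=cv2.undistortPoints(np.array(px,float).reshape(-1,1,2),K(c),np.array(c["dist"],float)).reshape(-1,2)
    d=np.c_[u,np.ones(len(u))]@c["extrinsics"][:3,:3].T; o=c["extrinsics"][:3,3]
    return o+d*((z-o[2])/d[:,2:])
def bydepth(c,px):
    px=np.array(px).reshape(-1,2)
    u=cv2.undistortPoints(px.astype(float).reshape(-1,1,2),K(c),np.array(c["dist"],float)).reshape(-1,2)
    z=c["depth"][px[:,1].astype(int),px[:,0].astype(int)]
    return (np.c_[u,np.ones(len(u))]*z[:,None])@c["extrinsics"][:3,:3].T+c["extrinsics"][:3,3]
def save(c,n,box=None,s=1):
    im=c["img"][:,:,::-1]
    if box: x0,y0,x1,y1=box; im=im[y0:y1,x0:x1]
    im=cv2.resize(im,None,fx=s,fy=s,interpolation=cv2.INTER_CUBIC); cv2.imwrite("pics/"+n+".png",im)
E
python3 - <<'E'
from h import *
import pickle
for n in("top","side"):
    c=grab(n);save(c,n+"0",s=1.5);pickle.dump(c,open(n+"0.pkl","wb"));print(n,c["vertical_fov"],c["dist"],c["extrinsics"].round(3).tolist())
print(telemetry.get_obs())
E
```

```text
pics
top 56.227039138510406 [-0.11396483  0.          0.          0.          0.        ] [[0.028, -0.994, 0.102, 0.491], [-1.0, -0.027, 0.017, 0.033], [-0.014, -0.102, -0.995, 1.019], [0.0, 0.0, 0.0, 1.0]]
side 57.30359445317898 [0.01810594 0.         0.         0.         0.        ] [[0.946, -0.189, 0.265, 0.403], [-0.325, -0.52, 0.79, -0.533], [-0.011, -0.833, -0.553, 0.466], [0.0, 0.0, 0.0, 1.0]]
{'time_s': 0.1, 'qpos': array([-1.20258455e+00,  3.00404130e-01,  1.52151970e+00,  1.66275451e-05,
        1.32069332e+00, -6.65938852e-02]), 'joint_vel': array([ 0.00053095, -0.0002697 , -0.00236293, -0.00033323,  0.00018442,
       -0.00073205]), 'tau': array([ 1.36764545e-03, -5.32644153e+01, -3.53280079e+01,  7.09976256e-02,
        2.35181919e-02, -6.04618162e-05]), 'ee_pos': array([ 0.23160538, -0.49862084,  0.22394902]), 'eef_rot': array([-3.14057149e+00, -8.42454555e-05,  4.34801491e-01]), 'force': array([-0.47032416,  0.5384957 , -0.80087707]), 'moment': array([-0.03040667,  0.00307399, -0.01862887]), 'grip_width': 0.09399769652403532}
```

View pics/top0.png

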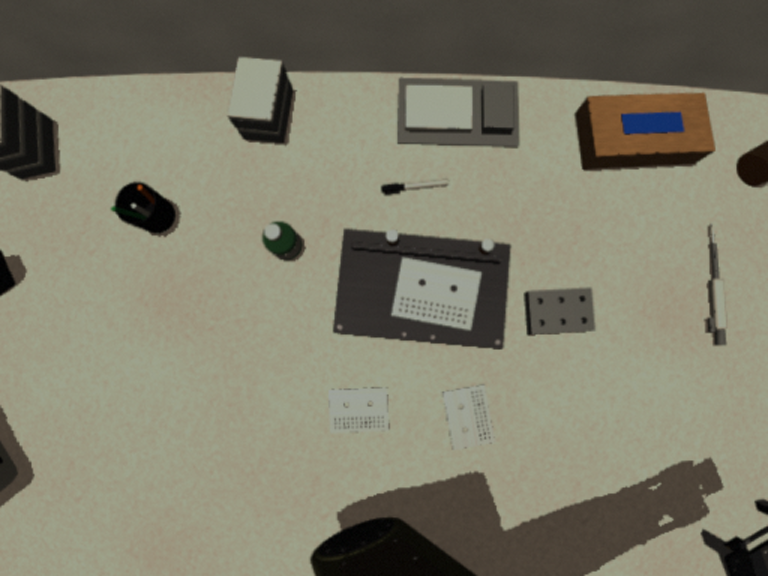

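View pics/side0.png

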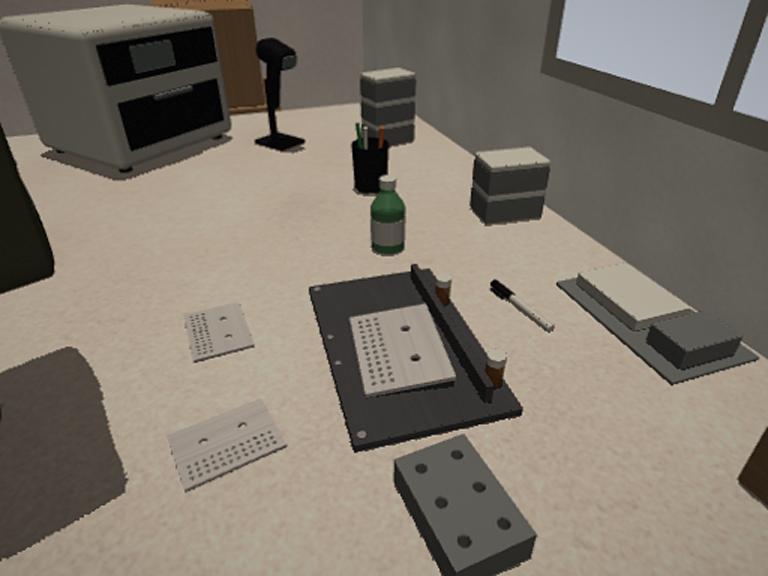

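The top view shows the plate on the deck (centre about (437,293) in the 1.5x picture). It sits right of the dock's middle and short of the stop. The two vials stand behind the stop at (392,237) and (488,246), the bottle is at (283,238), and the block at (560,311). The two plates on the table in front are smaller decoys.

```bash
cat > meas.py <<'E'
from h import *
import sys
def quad(m):
    cs,_=cv2.findContours(m,cv2.RETR_EXTERNAL,cv2.CHAIN_APPROX_NONE)
    c=max(cs,key=cv2.contourArea); return c
def plate_corners(c,box):
    x0,y0,x1,y1=box
    hsv=cv2.cvtColor(c["img"],cv2.COLOR_RGB2HSV)
    m=np.zeros(hsv.shape[:2],np.uint8); m[y0:y1,x0:x1]=((hsv[y0:y1,x0:x1,2]>110)&(hsv[y0:y1,x0:x1,1]<70))*255
    m=cv2.morphologyEx(m,cv2.MORPH_OPEN,np.ones((3,3),np.uint8)); k=quad(m)
    return cv2.boxPoints(cv2.minAreaRect(k)),cv2.approxPolyDP(k,6,True).reshape(-1,2),m
E
python3 - <<'E'
from meas import *
import pickle
c=pickle.load(open("top0.pkl","rb"))
save(c,"top0z",(210,140,350,240),5.5)
g=cv2.cvtColor(c["img"],cv2.COLOR_RGB2GRAY)
for r in (150,165,190,215): print(r,g[r,215:350:3])
E
```

```text
150 [148 149 153 152 147 154 154 156 154 154 152 155 155 153 157 156 153 154
 154 155 153 155 156 156 152 153 157 154 153 154 153 150 152 153 152 155
 150 153 149 153 151 151 149 151 150]
165 [152 151 154 151 133  44  42  27  27  27  38  46  43  45  47  45  48  47
  42  42  50  43  40  43  48  46  47  46  45  45  44  45  44  44  44  26
 152 155  59  45  43  44 143 152 154]
190 [152 153 154 140  48  48  48  50  50  50  50  49  47  48  47  46  56 159
 159 159 159 157 105 157 159 160 158 159 154  85 156 159 160 159 157  50
  44  45  45  45  44  93 153 155 155]
215 [156 157 145  50  51  50  49  48  49  48  49  49  49  48  47  49  48  49
  49  49  48  49  54  70  95 127 152 157 159 157 150 138 156 127  45  46
  46  47  46  46  53 149 149 154 154]
```

View pics/top0z.png

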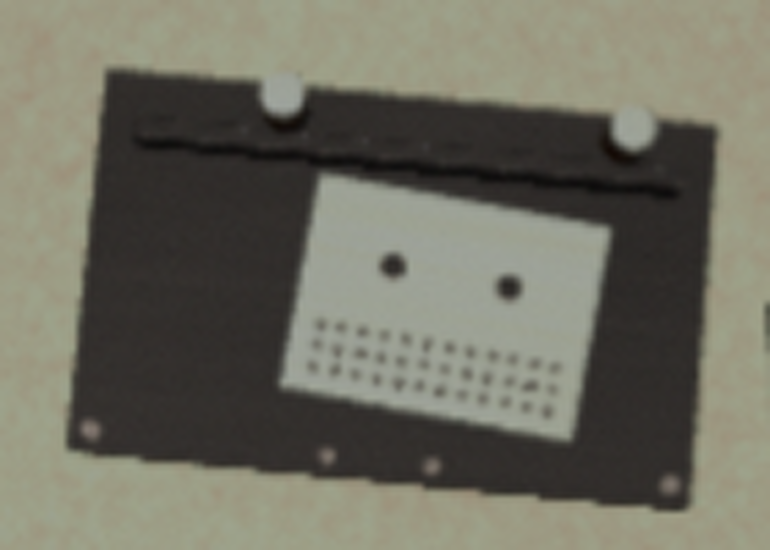

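```bash
cat >> meas.py <<'E'
def fitquad(k):
    """k contour -> 4 corners by line fits to sides of minAreaRect, ordered"""
    k=k.reshape(-1,2).astype(np.float32); b=cv2.boxPoints(cv2.minAreaRect(k)); ls=[]
    for i in range(4):
        p,q=b[i],b[(i+1)%4]; L=np.linalg.norm(q-p); t=(q-p)/L; n=np.array([-t[1],t[0]])
        s=(k-p)@t; d=np.abs((k-p)@n); sel=k[(d<5)&(s>.12*L)&(s<.88*L)]
        ls.append(cv2.fitLine(sel,cv2.DIST_HUBER,0,.01,.01).ravel())
    out=[]
    for i in range(4):
        a,bq=ls[i-1],ls[i]; M=np.array([[a[0],-bq[0]],[a[1],-bq[1]]]); t=np.linalg.solve(M,[bq[2]-a[2],bq[3]-a[3]])
        out.append([a[2]+a[0]*t[0],a[3]+a[1]*t[0]])
    return np.array(out)
def order(W): # near-left, near-right, far-right, far-left
    W=np.array(W); c=W[:,:2].mean(0); a=np.arctan2(*(W[:,:2]-c).T[::-1])
    return W[np.argsort((a-np.pi/2+1e-9)%(2*np.pi))]
E
python3 - <<'E'
from meas import *
import pickle
c=pickle.load(open("top0.pkl","rb"))
g=cv2.cvtColor(c["img"],cv2.COLOR_RGB2GRAY)
m=np.zeros_like(g); m[145:240,212:346]=(g[145:240,212:346]<100)*255
k=cv2.convexHull(quad(m)); 
hm=np.zeros_like(g); cv2.fillConvexPoly(hm,k,255)
k2=quad(hm); q=fitquad(k2); W=order(onplane(c,q,0.012)); print("dock px",q.round(1).tolist());print(W.round(4))
e=[np.linalg.norm(W[i]-W[(i+1)%4]).round(4) for i in range(4)];print(e)
y=(W[3]-W[0])+(W[2]-W[1]); yaw=np.arctan2(y[1],y[0]); y2=(W[0]-W[1])+(W[3]-W[2]);print("yaw",yaw,np.arctan2(-y2[0],y2[1]))
yaw=np.arctan2(-y2[0],y2[1]); C=W.mean(0);print("C",C)
# plate
pm=np.zeros_like(g); pm[168:226,255:325]=(g[168:226,255:325]>100)*255
pm=cv2.morphologyEx(pm,cv2.MORPH_CLOSE,np.ones((5,5)));kp=quad(pm);qp=fitquad(kp)
print("plate px",qp.round(1).tolist())
R=np.array([[np.cos(yaw),-np.sin(yaw)],[np.sin(yaw),np.cos(yaw)]])
def todock(P): return (P[:,:2]-C[:2])@R
P=np.vstack([onplane(c,[p],z) for p,z in zip(qp,[.022]*4)]);P=order(P)
for z in(.018,.028): print(z,(todock(order(onplane(c,qp,z)))*1e3).round(1).tolist())
h=np.array([[392,265],[508,288]])/5.5+[210,140]
print("holes",todock(onplane(c,h,.026))*1e3)
v=np.array([[283,95],[634,128]])/5.5+[210,140]
print("vials",todock(onplane(c,v,.054))*1e3)
s=np.array([[137,137],[678,190]])/5.5+[210,140]
print("stop top?",todock(onplane(c,s,.037))*1e3,todock(onplane(c,s,.012))*1e3)
for n in ([.02,.03],[.02,-.03],[.06,0],[.0045,0]): print(n,C[:2]+R@n)
# depth check
print("depth z: plate far/near,deck",bydepth(c,[[285,178],[285,190],[275,210],[240,200],[300,163]]).round(4).tolist())
E
```

```text
dock px [[221.39999389648438, 221.6999969482422], [228.8000030517578, 152.0], [340.0, 162.3000030517578], [335.1000061035156, 232.6999969482422]]
[[ 0.5156  0.1514  0.012 ]
 [ 0.4933 -0.1677  0.012 ]
 [ 0.6934 -0.1804  0.012 ]
 [ 0.7148  0.1378  0.012 ]]
[np.float64(0.3199), np.float64(0.2005), np.float64(0.3189), np.float64(0.1997)]
yaw -0.06585064957270653 -0.06838332773722108
C [ 0.60429636 -0.01473658  0.012     ]
plate px [[261.0, 209.60000610351562], [268.20001220703125, 171.39999389648438], [320.20001220703125, 181.1999969482422], [313.1000061035156, 219.1999969482422]]
0.018 [[-55.7, 52.3], [-68.7, -94.8], [39.6, -106.1], [53.5, 42.4]]
0.028 [[-56.3, 52.2], [-69.2, -93.4], [38.0, -104.6], [51.8, 42.4]]
holes [[  8.44140702   1.66740095]
 [  2.36332924 -57.78460455]]
vials [[  84.52391821   64.21060158]
 [  84.63625909 -110.87006618]]
stop top? [[  59.71419565  135.97684417]
 [  58.71487143 -138.0737215 ]] [[  64.19687987  138.42590632]
 [  63.17211597 -142.60113319]]
[0.02, 0.03] [0.62629951 0.0138267 ]
[0.02, -0.03] [ 0.62219971 -0.04603307]
[0.06, 0] [ 0.66415612 -0.01883638]
[0.0045, 0] [ 0.60878584 -0.01504407]
depth z: plate far/near,deck [[0.6419, -0.0235, 0.025], [0.6085, -0.0243, 0.0223], [0.5519, 0.0022, 0.0218], [0.5778, 0.1009, 0.0141], [0.6877, -0.0659, 0.0141]]
```

Sizes agree well: the dock measures 319.9 x 200.5 mm and the hole spacing is 59.8 mm. The plate is yawed about -0.10 rad relative to the dock, its holes are about 28 mm too far right, and it is about 14 mm short of the stop. Next: with the jaws along the dock's y, push the near edge with two fingers so the plate squares against the stop.

```bash
cat > go.py <<'E'
from h import *
C=np.array([0.6043,-0.0147]);yaw=-0.0675
R=np.array([[np.cos(yaw),-np.sin(yaw)],[np.sin(yaw),np.cos(yaw)]])
def st():
    o=telemetry.get_obs(); p=o["ee_pos"]; print("t",o["time_s"].__round__(2),"dock mm",((p[:2]-C)@R*1e3).round(1),"tip z",round((p[2]-.019)*1e3,1),"yaw-rel",round(o["eef_rot"][2]-yaw,4),"F dock",(o["force"][:2]@R).round(2),o["force"][2].round(2),"w",round(o["grip_width"],3)); return o
def rows(x,y,tipz):
    o=st(); d=np.r_[C+R@np.array([x,y])/1e3,(tipz+19)/1e3]-o["ee_pos"]
    print("units",(Rpy(o["eef_rot"]).T@d/.05).round(3),"twist",round(np.degrees(o["eef_rot"][2]-yaw)/8,3))
E
python3 -c "
from go import *
rows(-95,-35,90)"
```

```text
t 0.1 dock mm [-339.2 -508. ] tip z 204.9 yaw-rel 0.5023 F dock [-0.51  0.51] -0.8 w 0.094
units [ 8.835 -5.937  2.306] twist 3.597
```

```bash
python3 -m creep '[[[0.7,-0.5,0.0],0.4,0.7],[[1.5,-1.0,0.1],0.8,0.7],[[2.3,-1.5,0.3],1.2,0.7],[[3.1,-2.1,0.5],1.6,0.7],[[3.9,-2.6,0.7],2.0,0.7],[[4.7,-3.1,0.9],2.4,0.7],[[5.5,-3.6,1.1],2.8,0.7],[[6.3,-4.2,1.3],3.2,0.7],[[7.1,-4.7,1.6],3.6,0.7],[[7.9,-5.3,1.9],3.6,0.7],[[8.83,-5.94,2.3],3.6,0.7],[[8.83,-5.94,2.3],3.6,0.7]]'; python3 -c "
from go import *
rows(-95,-35,14.5)"
```

```text
time_s: 1.3
ee_pos: [0.5075, -0.04, 0.1076]
eef_rot: [-3.141, 0.002, -0.064]
force: [-0.4, -0.7, 0.3]
grip_width: 0.0653
t 1.3 dock mm [-94.9 -31.8] tip z 88.6 yaw-rel 0.003 F dock [-0.37 -0.76] 0.32 w 0.065
units [0.002 0.065 1.481] twist 0.022
```

```bash
python3 -m creep '[[[0,0.06,0.5],0,0.7],[[0,0.06,0.9],0,0.7],[[0,0.06,0.9],0,0.7]]'; python3 -c "
from go import *
rows(-95,-35,14.5)
c=grab('wrist');save(c,'w1',s=1.5)
c=grab('side');save(c,'s1',(180,150,380,310),4)"
```

```text
time_s: 1.6
ee_pos: [0.5053, -0.0467, 0.0624]
eef_rot: [-3.141, 0.004, -0.068]
force: [-0.0, 0.5, -0.4]
grip_width: 0.0657
t 1.6 dock mm [-96.6 -38.6] tip z 43.4 yaw-rel -0.0006 F dock [-0.04  0.47] -0.35 w 0.066
units [ 0.035 -0.071  0.577] twist -0.004
```

View pics/w1.png

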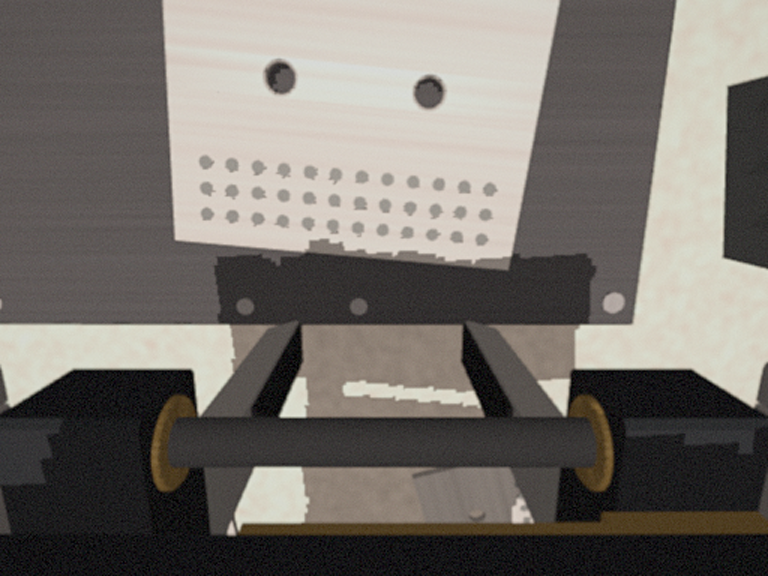

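View pics/s1.png

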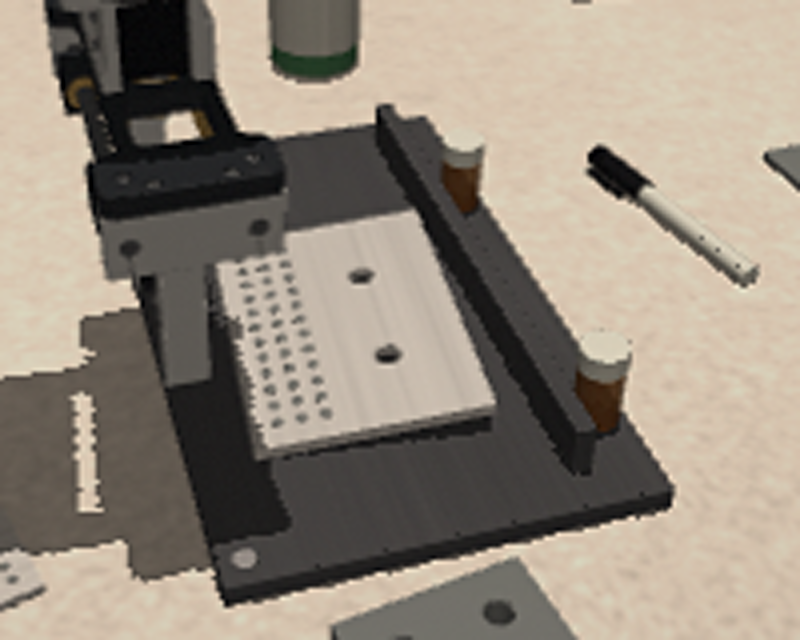

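The wrist view shows both fingers (near (300,340) and (470,340)) clear of the screw heads at (245,306) and (358,306), and the near edge of the plate ahead of them. I'll lower the tool and push.

```bash
python3 -m creep '[[[0,-0.05,0.3],0,0.7],[[0,-0.05,0.57],0,0.7],[[0,-0.05,0.57],0,0.7],[[0.1,-0.05,0.57],0,0.7],[[0.2,-0.05,0.57],0,0.7],[[0.2,-0.05,0.57],0,0.7]]'; python3 -c "
from go import *
rows(-70,-35,14.5)"
```

```text
time_s: 2.3
ee_pos: [0.518, -0.0448, 0.0366]
eef_rot: [3.141, -0.001, -0.068]
force: [0.5, -1.2, 0.7]
grip_width: 0.066
t 2.3 dock mm [-84.1 -35.9] tip z 17.6 yaw-rel -0.0004 F dock [ 0.55 -1.12] 0.74 w 0.066
units [ 0.282 -0.018  0.063] twist -0.003
```

```bash
python3 -m creep '[[[0,0,0],0,0.7],[[0,0,0.04],0,0.7],[[0,0,0.04],0,0.7]]'; python3 -c "
from go import *
rows(-70,-35,14.5)"
```

```text
time_s: 2.6
ee_pos: [0.5167, -0.0446, 0.0337]
eef_rot: [-3.142, 0.0, -0.068]
force: [0.6, 1.2, -0.4]
grip_width: 0.0659
t 2.6 dock mm [-85.3 -35.8] tip z 14.7 yaw-rel -0.0004 F dock [0.54 1.2 ] -0.36 w 0.066
units [ 0.307 -0.015  0.005] twist -0.003
```

```bash
python3 -m creep '[[[0.06,0,0],0,0.7],[[0.12,0,0],0,0.7],[[0.18,0,0],0,0.7],[[0.24,0,0],0,0.7],[[0.3,0,0],0,0.7],[[0.36,0,0],0,0.7],[[0.4,0,0],0,0.7],[[0.4,0,0],0,0.7]]'; python3 -c "
from go import *
st()
c=grab('top');save(c,'t2',(210,140,350,240),5.5)
c=grab('wrist');save(c,'w2',s=1.5)"
```

```text
time_s: 3.4
ee_pos: [0.5372, -0.046, 0.0339]
eef_rot: [-3.142, -0.0, -0.068]
force: [0.4, -0.6, -0.7]
grip_width: 0.0662
t 3.4 dock mm [-64.8 -35.8] tip z 14.9 yaw-rel -0.0004 F dock [ 0.42 -0.55] -0.67 w 0.066
```

View pics/t2.png

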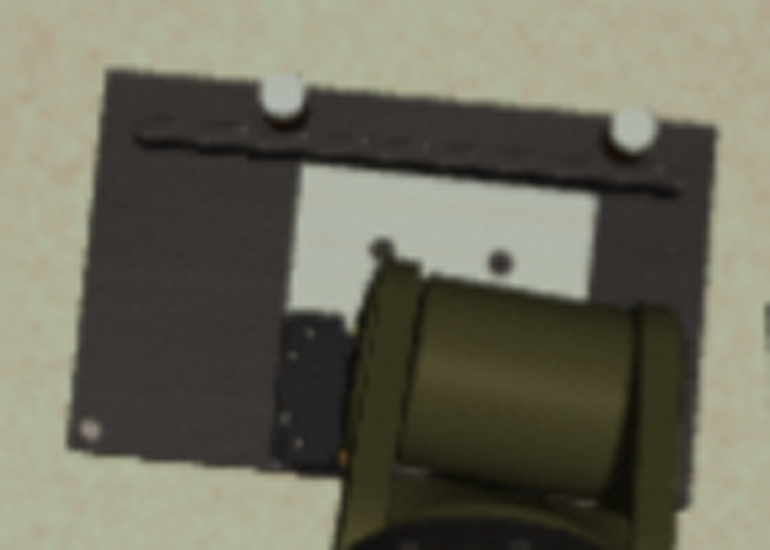

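View pics/w2.png

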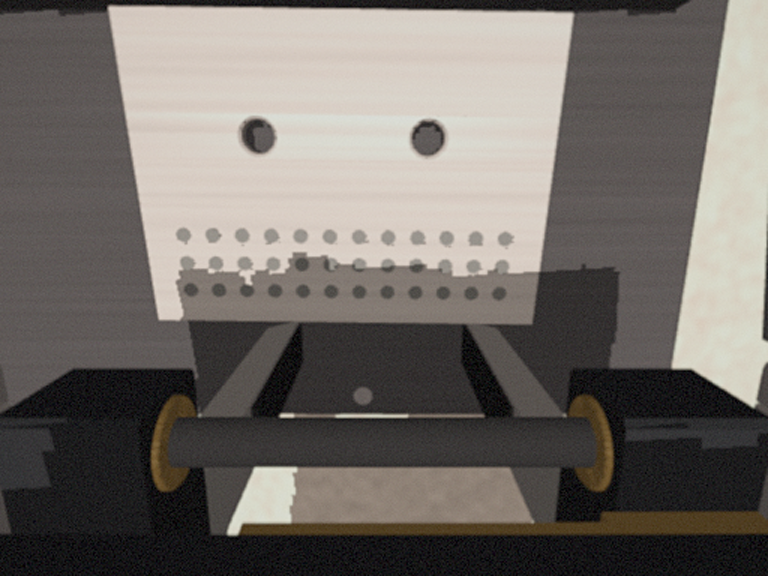

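The plate is now square to the fingers and stop: its near edge is horizontal at row 322 of the wrist view. It is still a few mm short of the stop, so I'll keep pushing gently.

```bash
python3 -m creep '[[[0.04,0,0],0,0.7],[[0.08,0,0],0,0.7],[[0.1,0,0],0,0.7],[[0.1,0,0],0,0.7]]';python3 -c "
from go import *
st()"; python3 -m creep '[[[0.02,0,0],0,0.7],[[0.02,0,0],0,0.7]]';python3 -c "
from go import *
st()
c=grab('wrist');save(c,'w3',s=1.5)"
```

```text
time_s: 3.9
ee_pos: [0.5419, -0.0463, 0.0339]
eef_rot: [-3.142, 0.0, -0.068]
force: [-0.9, 1.0, 0.6]
grip_width: 0.0662
t 3.9 dock mm [-60.1 -35.7] tip z 14.9 yaw-rel -0.0003 F dock [-0.92  0.93] 0.62 w 0.066
time_s: 4.1
ee_pos: [0.5428, -0.0464, 0.0339]
eef_rot: [-3.142, 0.0, -0.068]
force: [-2.2, 0.6, 0.7]
grip_width: 0.0656
t 4.1 dock mm [-59.2 -35.7] tip z 14.9 yaw-rel -0.0003 F dock [-2.24  0.42] 0.66 w 0.066
```

View pics/w3.png

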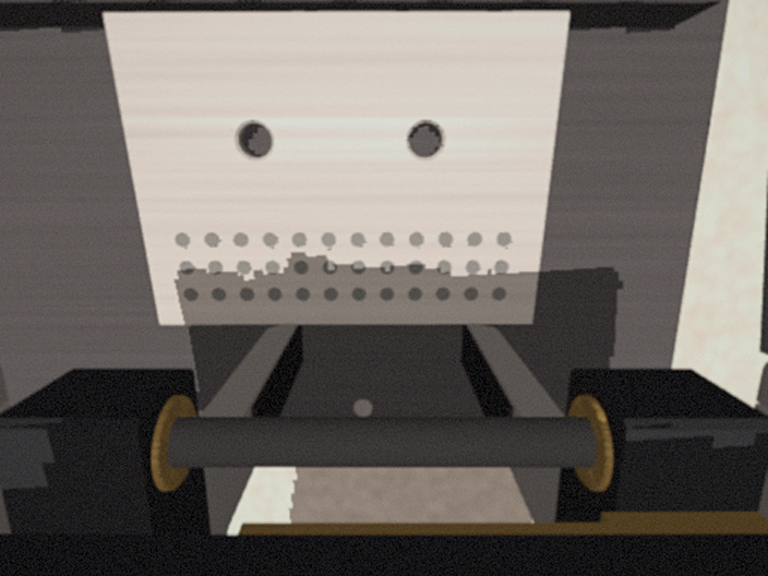

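```bash
for i in 1 2; do python3 -m creep '[[[0.02,0,0],0,0.7],[[0.02,0,0],0,0.7]]' >/dev/null;python3 -c "
from go import *
st()"; done
```

```text
t 4.35 dock mm [-58.9 -35.7] tip z 14.8 yaw-rel -0.0004 F dock [-7.23  1.53] 3.9 w 0.066
t 4.55 dock mm [-58.6 -35.7] tip z 14.6 yaw-rel -0.0002 F dock [-12.58   0.25] 7.84 w 0.066
```

The reaction rose to 12.6 N, so the plate is against the stop (tool x is -58.6 mm against -58 expected). I'll back off, measure the holes, and go round to the right edge.

```bash
python3 -m creep '[[[-0.1,0,0],0,0.7],[[-0.3,0,0],0,0.7],[[-0.3,0,-0.4],0,0.5],[[-0.3,0,-1],0,0.2],[[-0.3,0,-1.3],0,0],[[-0.3,0,-1.3],0,0],[[-0.3,0,-1.3],0,0]]'
python3 - <<'E'
from go import *
st()
c=grab('wrist');save(c,'w4',s=1.5)
g=cv2.cvtColor(c["img"],cv2.COLOR_RGB2GRAY)
m=((g<110)*255).astype(np.uint8)
cs,_=cv2.findContours(m,cv2.RETR_LIST,cv2.CHAIN_APPROX_NONE)
for k in cs:
    a=cv2.contourArea(k)
    if 80<a<900:
        (x,y),_,_=cv2.fitEllipse(k)if len(k)>5 else ((0,0),0,0); p=onplane(c,[[x,y]],.0265)[0]; print(a,round(x,1),round(y,1),((p[:2]-C)@R*1e3).round(1))
E
```

```text
time_s: 5.25
ee_pos: [0.5296, -0.0455, 0.0985]
eef_rot: [-3.142, -0.0, -0.068]
force: [-0.2, 0.4, 0.0]
grip_width: 0.0293
t 5.25 dock mm [-72.5 -35.8] tip z 79.5 yaw-rel -0.0004 F dock [-0.23  0.39] 0.01 w 0.029
142.5 387.7 217.8 [ -82.7 -141.9]
143.0 37.9 217.4 [-82.4 137.7]
155.0 504.7 173.3 [ -46.7 -229. ]
147.0 506.0 119.2 [  -6.  -222.3]
171.5 275.2 80.4 [ 21.1 -50.5]
169.5 192.2 80.6 [21.   9.3]
```

View pics/w4.png

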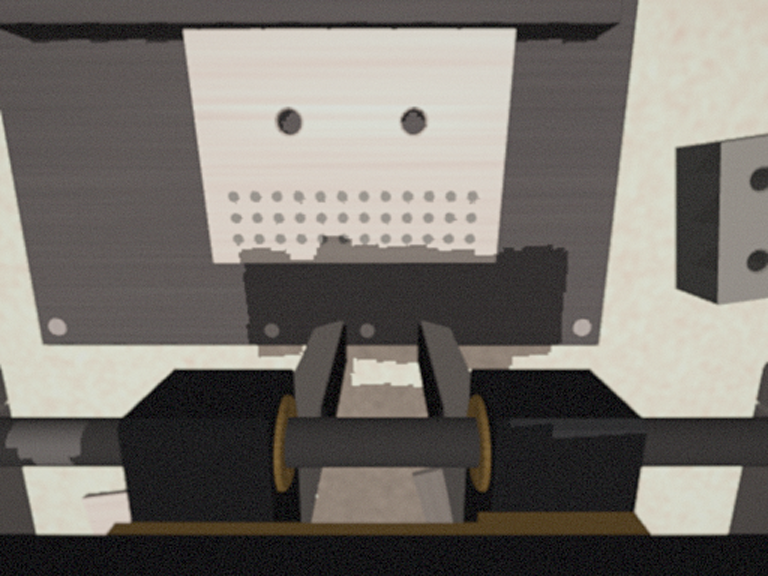

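The wrist view gives the holes at dock (21, 9.3) and (21, -50.5) mm, square, with the midpoint about 20 mm right. Next: fingers shut, at the right edge.

```bash
python3 -c "
from go import *
rows(-10,-122,75)"
```

```text
t 5.3 dock mm [-72.7 -35.8] tip z 79.0 yaw-rel -0.0004 F dock [-0.03  0.25] 0.73 w 0.025
units [1.255 1.724 0.079] twist -0.003
```

```bash
python3 -m creep '[[[0.3,0.5,0],0,0],[[0.7,1.0,0],0,0],[[1.0,1.4,0],0,0],[[1.25,1.72,0],0,0],[[1.25,1.72,0.4],0,0],[[1.25,1.72,0.8],0,0],[[1.25,1.72,0.8],0,0],[[1.25,1.72,0.8],0,0]]';python3 -c "
from go import *
rows(-10,-110,14.5)
c=grab('side');save(c,'s5',(180,150,380,310),4)"
```

```text
time_s: 6.1
ee_pos: [0.5861, -0.1354, 0.0584]
eef_rot: [-3.141, 0.001, -0.068]
force: [-0.1, 0.0, -0.2]
grip_width: 0.0004
t 6.1 dock mm [ -10.  -121.7] tip z 39.4 yaw-rel -0.0003 F dock [-0.09  0.02] -0.24 w 0.0
units [ 0.001 -0.233  0.499] twist -0.002
```

View pics/s5.png

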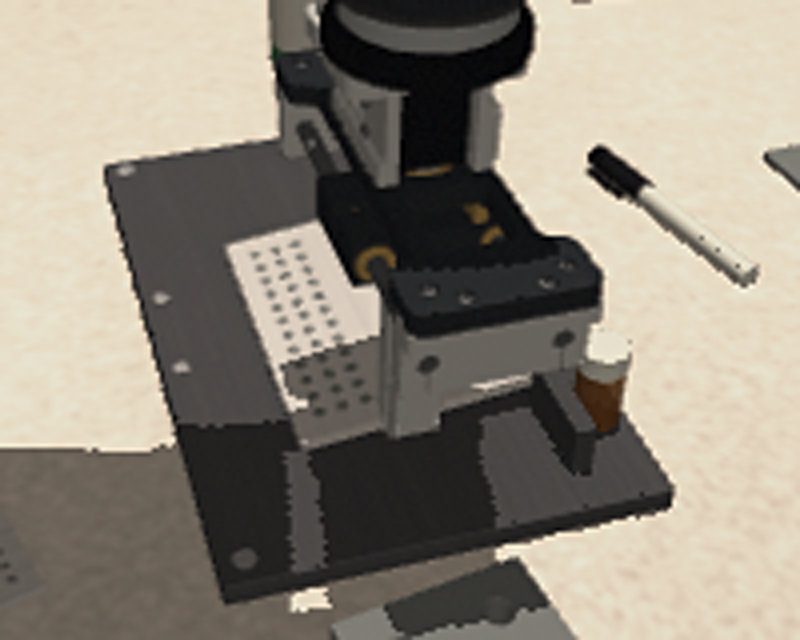

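The side view shows the closed fingers beside the plate's right edge, clear of the plate, the stop and the vial. I'll lower them and approach.

```bash
python3 -m creep '[[[0,0,0.25],0,0],[[0,0,0.49],0,0],[[0,0,0.49],0,0],[[0,-0.1,0.49],0,0],[[0,-0.2,0.49],0,0],[[0,-0.2,0.49],0,0]]';python3 -c "
from go import *
st()";python3 -m creep '[[[0.01,-0.06,0],0,0],[[0.02,-0.12,0],0,0],[[0.03,-0.18,0],0,0],[[0.03,-0.18,0],0,0]]';python3 -c "
from go import *
st()
c=grab('wrist');save(c,'w6',s=1.5)"
```

```text
time_s: 6.75
ee_pos: [0.5874, -0.1249, 0.0348]
eef_rot: [3.142, -0.001, -0.067]
force: [-0.5, -0.2, 0.2]
grip_width: 0.0004
t 6.75 dock mm [  -9.5 -111. ] tip z 15.8 yaw-rel 0.0004 F dock [-0.44 -0.22] 0.17 w 0.0
time_s: 7.15
ee_pos: [0.5891, -0.1166, 0.0345]
eef_rot: [3.141, 0.0, -0.068]
force: [-2.3, -2.4, 1.2]
grip_width: 0.0006
t 7.15 dock mm [  -8.3 -102.7] tip z 15.5 yaw-rel -0.0001 F dock [-2.18 -2.58] 1.2 w 0.001
```

View pics/w6.png

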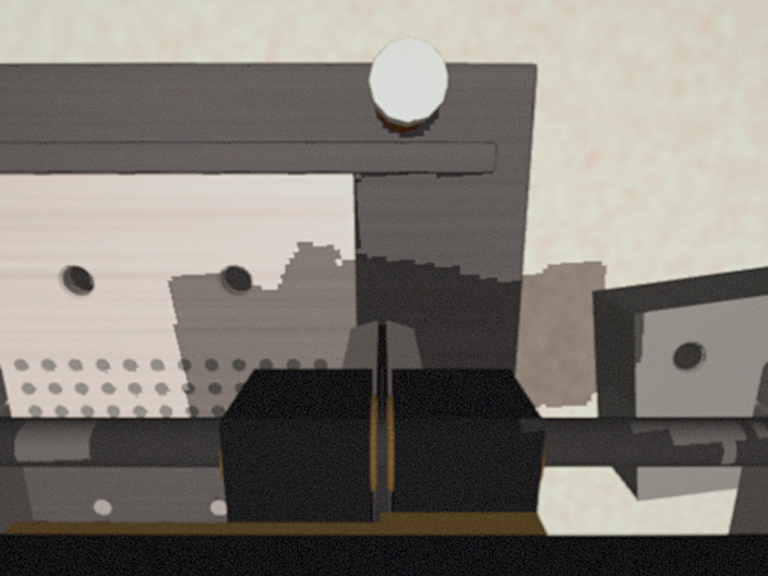

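The finger touches the right edge at about (357,330), and the far edge is still along the stop. I'll keep sliding it left.

```bash
python3 -m creep '[[[0.01,-0.05,0.01],0,0],[[0.02,-0.1,0.01],0,0],[[0.03,-0.15,0.01],0,0],[[0.03,-0.15,0.01],0,0]]' >/dev/null;python3 -c "
from go import *
st()
c=grab('wrist');save(c,'w7',s=1.5)"
```

```text
t 7.6 dock mm [ -7.1 -95.6] tip z 14.8 yaw-rel -0.0004 F dock [-4.21 -4.14] 3.68 w 0.0
```

View pics/w7.png

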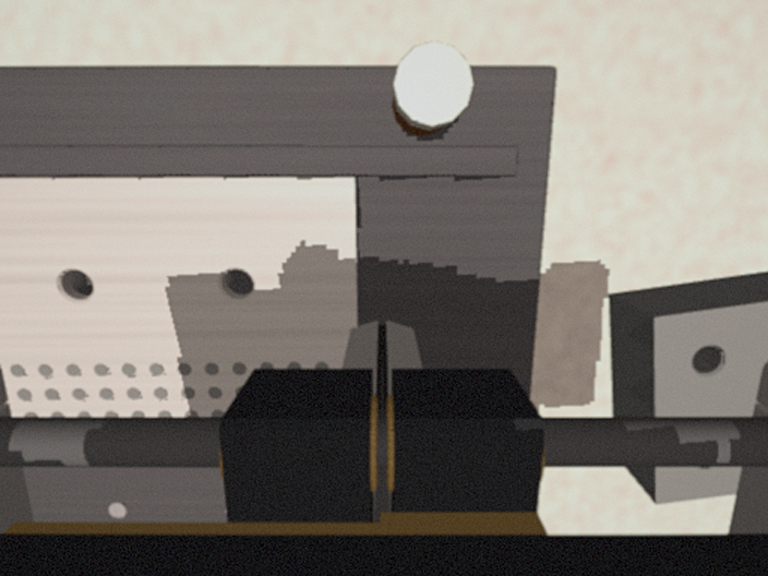

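```bash
for i in 1 2 3; do python3 -m creep '[[[0.01,-0.03,0],0,0],[[0.01,-0.05,0],0,0],[[0.01,-0.05,0],0,0]]' >/dev/null;python3 -c "
from go import *
st()";done; python3 -c "
from go import *
c=grab('wrist');save(c,'w8',s=1.5)
c=grab('side');save(c,'s8',(180,150,380,310),4)"
```

```text
t 7.95 dock mm [ -6.6 -93.4] tip z 14.9 yaw-rel -0.0006 F dock [-4.22 -5.77] 2.83 w 0.0
t 8.25 dock mm [ -6.1 -90.8] tip z 14.9 yaw-rel -0.0006 F dock [-5.52 -4.91] 3.21 w 0.0
t 8.55 dock mm [ -5.  -87.6] tip z 14.9 yaw-rel -0.0004 F dock [0.66 0.16] -0.07 w 0.0
```

View pics/w8.png

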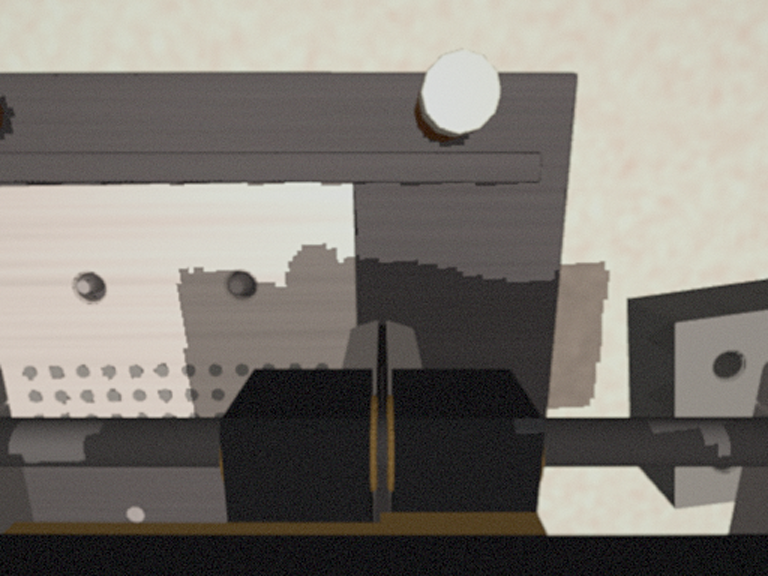

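View pics/s8.png

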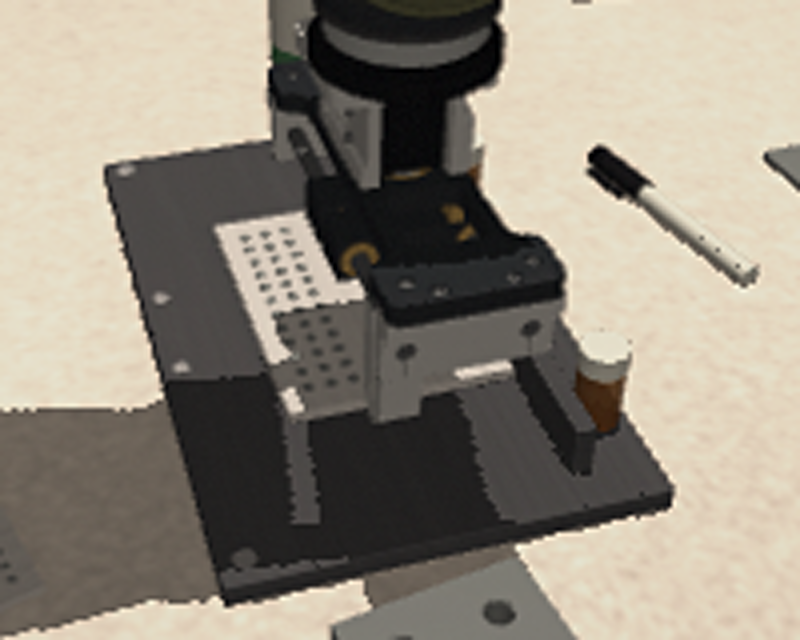

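Force fell to zero exactly at the expected seated position (tool y -87.6 against -87.5 computed), and the pins now show inside the holes at (88,286) and (241,285). I'll retreat sideways and up, then check.

```bash
python3 -m creep '[[[0,0.15,0],0,0],[[0,0.3,0],0,0],[[0,0.3,-0.5],0,0],[[0,0.3,-1.3],0,0],[[-0.5,0.3,-2],0,0],[[-1.4,0.1,-2.2],0,0],[[-2.2,-0.4,-2.2],0,0],[[-2.6,-0.8,-2.2],0,0],[[-2.6,-0.8,-2.2],0,0]]'
python3 - <<'E'
from go import *
c=grab('wrist');save(c,'w9',s=1.5)
st()
t=grab('side');save(t,'s9',(180,150,380,310),4)
g=cv2.cvtColor(c["img"],cv2.COLOR_RGB2GRAY)
E
```

```text
time_s: 9.55
ee_pos: [0.4646, -0.0522, 0.1444]
eef_rot: [-3.141, -0.0, -0.067]
force: [0.4, -0.6, -0.2]
grip_width: 0.001
t 9.6 dock mm [-135.4  -47.6] tip z 125.6 yaw-rel 0.0006 F dock [ 0.16 -0.13] 0.35 w 0.0
```

View pics/w9.png

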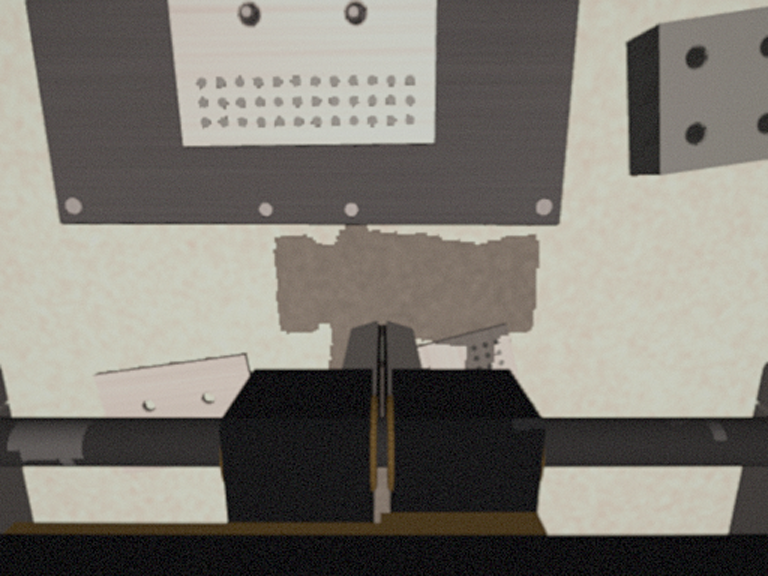

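View pics/s9.png

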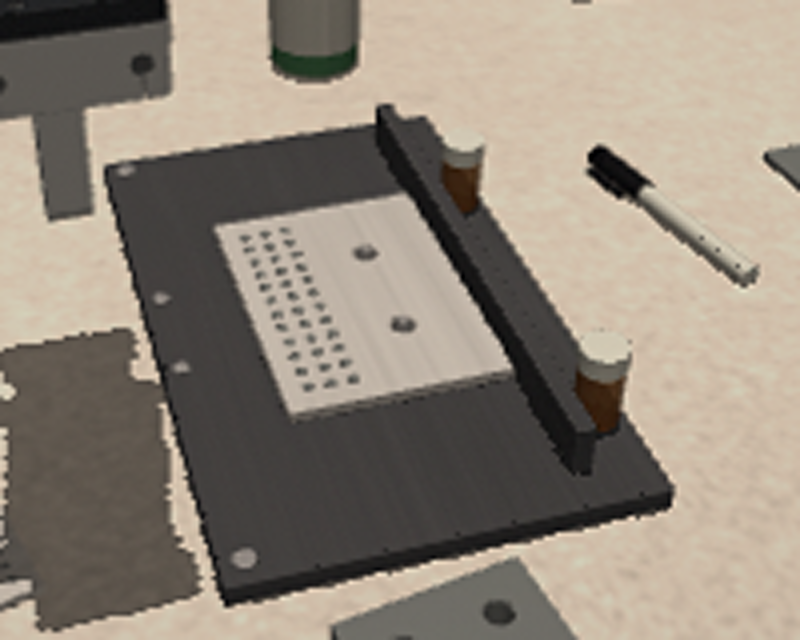

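The side view shows the plate flat, with pins showing in both holes at (365,252) and (403,323). I'll confirm level and height with depth.

Run:
```python
from go import *
for n in("side","top"):
    c=grab(n); ys,xs=np.mgrid[0:384,0:512]; px=np.c_[xs.ravel(),ys.ravel()]
    P=bydepth(c,px); d=np.c_[(P[:,:2]-C)@R,P[:,2]]*1e3; ok=c["depth"].ravel()>0
    s=ok&(abs(d[:,0]-4.5)<48)&(abs(d[:,1])<68)&(abs(d[:,2]-20)<30)
    A=np.c_[d[s,:2]-[4.5,0],np.ones(s.sum())]; f=np.linalg.lstsq(A,d[s,2],rcond=None)[0]
    q=ok&(abs(d[:,0])<90)&(abs(abs(d[:,1])-115)<20)&(d[:,0]<40)&(d[:,2]<30)
    B=np.c_[d[q,:2],np.ones(q.sum())]; fd=np.linalg.lstsq(B,d[q,2],rcond=None)[0]
    print(n,s.sum(),"plate slope",f[:2].round(4),"z",f[2].round(2),"deck slope",fd[:2].round(4),"z",fd[2].round(2))
    g=c["img"].min(2).ravel(); 
    hsv=cv2.cvtColor(c["img"],cv2.COLOR_RGB2GRAY).ravel()
    e=onplane(c,px[::1],.018); e=(e[:,:2]-C)@R*1e3
    m=(abs(e[:,0]-4.5)<70)&(abs(e[:,1])<95)&(hsv>100)&(e[:,0]<58)
    k=quad(cv2.morphologyEx((m.reshape(384,512)*255).astype(np.uint8),cv2.MORPH_CLOSE,np.ones((5,5))))
    W=order(onplane(c,fitquad(k),.018)); W=(W[:,:2]-C)@R*1e3; print(W.round(1).tolist(),"mean",W.mean(0).round(1))
```

```text
side 2028 plate slope [-0.0024 -0.0001] z 18.8 deck slope [-0.0015 -0.0005] z 12.83Traceback (most recent call last):
  File "<stdin>", line 14, in <module>
NameError: name 'quad' is not defined
```

```bash
python3 -c "
from h import *
print(ctrl.hand_in()); o=telemetry.get_obs(); print(o['time_s'],o['force'])"
```

```text
the job is handed in; nothing more can be done
None
the job is handed in; nothing more can be done
```

The plate is seated: both holes are over their pins, and it lies flat on the deck. I handed the job in about 10 s into the 48 s limit; no verdict was reported.

- **What I did:** With the jaws half open, I pushed the near edge with both fingers until the plate was square against the rear stop (about 15 N total reaction at contact). I then slid it left along the stop with the fingers shut, nudging its right edge with about 5 to 8 N. The force dropped to zero at the computed seated position, where the plate dropped over the pins. I then moved clear.
- **Level and height:** In the side camera's depth, the plate's top is 5.97 mm above the deck (6 mm expected). Its tilt relative to the deck is under 0.001 rad.
- **Position:** Pins show in both holes in the wrist and side views, and the far edge lies along the stop.
- **Bystanders:** The vials and marker look unmoved in the last side view. I saw no contact with the bottle or tube block, which were only partly in view. I did not measure any bystander's position again.
- **Check that failed:** The last measurement of the plate's outline, and the top camera's repeat of the depth check, did not run because of a missing import in my script. The position therefore rests on the images, the tool position and the side-camera depth.

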